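# Put the left-over kiln props back up their chutes

## Robot

A 7-joint arm with a two-finger parallel gripper is mounted at the origin on the work surface. World frame = base frame: x ahead of the robot, y to its left, z up, the work surface at z = 0. Lengths are in m, angles in degrees, forces in N, time in s.
With the tool pointing down it reaches from about 0.425 to 0.95 m from the base axis. Payload 4.7 kg.
Tool frame: the origin (TCP) lies on the centre line of the jaws, within the pads' length; the fingertips stand arm.tip_extent ahead of it and the grasp point (between the pads) lies 5 mm behind it (arm.tip_extent is the distance from the TCP to the fingertips, in m); z points along the fingers, y is the direction in which the jaws open and shut (so a half turn about z gives the same grasp; the last joint's range is limited). The gripper opens to 85 mm and grips with 20 to 120 N. Pads are 22 mm wide; open, the fingers measure 114 mm over their backs; the gripper's body (76 mm by 85 mm) begins 54 mm behind the grasp point. The pads swing forward as they close: fully open they stand 13 mm farther back than shut.
Start: joints at [-67.947, 26.849, -2.785, 87.806, 1.381, 65.374, -4.715], TCP at [0.271, 0.618, 0.209] pointing down, gripper open.
Joint ranges: [-148.3, 148.3], [-19.14, 114.17], [-79.39, 73.82], [5.75, 140.21], [-59.74, 239.74], [12.07, 113.84], [-152.46, 152.46]. Speed limits (degrees/s): [147.25, 147.25, 180, 180, 180, 180, 180].

## Interface

Orientations are given as [roll, pitch, yaw] about the fixed x, y, z axes, in that order (R = Rz(yaw) Ry(pitch) Rx(roll)).
In Python, from plant import arm, get_obs, vision gives the robot as it stands. Calls block until the motion is done:
- arm.reach(position, orientation): joint-space move of the TCP to a pose.
- arm.movel(position, rot=None, vel=0.15): straight line of the TCP; rot=None keeps the orientation; vel is the mean speed in m/s.
- arm.move_joints(angles): joint-space move.
- arm.command_gripper(opening, strength=None): opening from 0.0 (shut) to 1.0 (fully open); strength is the grip in N (None keeps the last); returns when the fingers have stopped.
- arm.hold(seconds).
- arm.ik(position, orientation): joint angles nearest the present ones, or None.
- get_obs(): the state.
- vision.get_image(name): name is "side" or "top" or "wrist"; returns a dict with "frame" (400x640x3 uint8, red, green, blue), "mtx" (3x3 intrinsics, pixels), "R" (3x3) and "t" (3): a world point X has camera coordinates R X + t. Camera axes: x right, y down, z forward; pixel columns grow to the right and rows downward; lengths in m; the calibration is good to about 2 mm. A picture is of the moment at which its call begins. There is no depth.
A pose or a line that the arm cannot do raises arm.MotionError and nothing moves.
- arm.job_done(): hands the job in, once; it reports no verdict.
The state is a dict: "time": time; "qpos": joint angles; "joint_vel": joint speeds; "effort": joint torques, N m; "eef_pos": TCP position; "tcp_rot": TCP orientation; "force": force on the tool from outside, world axes, zero at the start; "moment": the same for the moment, N m; "finger_gap": opening from 0.0 (shut) to 1.0 (fully open).
Only numpy, scipy, OpenCV 4.12 (cv2) and the standard library are available. Lean on these libraries where they do the work, as an engineer would, in place of code of your own. Each camera call takes 0.05 s, during which the arm holds its last target.

## Task

The kiln is packed, and two of the three prop chutes still have a kiln prop lying at the bottom by the lip. With the fingertips, roll each of these two props up its own chute and over the crest, so that it drops into the seat against the end stop and cannot roll back; push only, do not pick a prop up. Leave the prop that is already home, and everything else on the bench, where it is.

Things in the scene. Friction and masses are not known exactly. Their poses are not given: they have to be found in the camera images.
- prop_a: kiln prop: a buff ceramic tube 44 mm in diameter and 80 mm long, 0.11 to 0.23 kg, lying across the chute so that it rolls along it; left over: it lies at the bottom of chute_a, against the two lip tabs, and is free to roll. Origin at its centre (half-way along, on its axis); its own y axis is its long axis, x and z turn with it as it rolls
- prop_b: kiln prop: a buff ceramic tube 44 mm in diameter and 80 mm long, 0.11 to 0.23 kg, lying across the chute so that it rolls along it; left over: it lies at the bottom of chute_b, against the two lip tabs, and is free to roll. Origin at its centre (half-way along, on its axis); its own y axis is its long axis, x and z turn with it as it rolls
- prop_c: kiln prop: a buff ceramic tube 44 mm in diameter and 80 mm long, 0.11 to 0.23 kg, lying across the chute so that it rolls along it; already home: it lies in the seat at the top of chute_c, against the end stop. Origin at its centre (half-way along, on its axis); its own y axis is its long axis, x and z turn with it as it rolls
- chute_a: Prop chute fixed to the bench: a gutter 86 mm wide inside, with 9 mm plywood sides 16 mm above (more beside the seat) a steel floor that climbs at 10 degrees to a crest, then dips at 14 degrees into a short seat before an upright end stop. The three chutes are alike; which stands left, middle or right changes. Origin on the bench below the lip at the low end, x level up the chute (away from the robot), z up
- chute_a_ramp (a point): Floor of chute_a at the low end, mid-width, at the inner face of the lip, 35 mm above the bench; x runs up the sloping floor, y across to the left, z square to the floor. The crest is at x = 152 mm; a prop let go before it rolls back, past it drops into the seat. The lip is two tabs 15 mm high with a 50 mm gap in the middle, where a fingertip gets in behind the prop
- chute_a_seat (a point): Where the centre of a prop is when home in chute_a: 180 mm (level) from the lip, 30 mm past the crest, 77 mm above the bench, 22 mm before the end stop (end stop 40 mm high, 3 mm thick). x is level up the chute, away from the robot, y across to the left, z up
- chute_b: Prop chute fixed to the bench: a gutter 86 mm wide inside, with 9 mm plywood sides 16 mm above (more beside the seat) a steel floor that climbs at 10 degrees to a crest, then dips at 14 degrees into a short seat before an upright end stop. The three chutes are alike; which stands left, middle or right changes. Origin on the bench below the lip at the low end, x level up the chute (away from the robot), z up
- chute_b_ramp (a point): Floor of chute_b at the low end, mid-width, at the inner face of the lip, 35 mm above the bench; x runs up the sloping floor, y across to the left, z square to the floor. The crest is at x = 152 mm; a prop let go before it rolls back, past it drops into the seat. The lip is two tabs 15 mm high with a 50 mm gap in the middle, where a fingertip gets in behind the prop
- chute_b_seat (a point): Where the centre of a prop is when home in chute_b: 180 mm (level) from the lip, 30 mm past the crest, 77 mm above the bench, 22 mm before the end stop (end stop 40 mm high, 3 mm thick). x is level up the chute, away from the robot, y across to the left, z up
- chute_c: Prop chute fixed to the bench: a gutter 86 mm wide inside, with 9 mm plywood sides 16 mm above (more beside the seat) a steel floor that climbs at 10 degrees to a crest, then dips at 14 degrees into a short seat before an upright end stop. The three chutes are alike; which stands left, middle or right changes. Origin on the bench below the lip at the low end, x level up the chute (away from the robot), z up
- chute_c_ramp (a point): Floor of chute_c at the low end, mid-width, at the inner face of the lip, 35 mm above the bench; x runs up the sloping floor, y across to the left, z square to the floor. The crest is at x = 152 mm; a prop let go before it rolls back, past it drops into the seat. The lip is two tabs 15 mm high with a 50 mm gap in the middle, where a fingertip gets in behind the prop
- chute_c_seat (a point): Where the centre of a prop is when home in chute_c: 180 mm (level) from the lip, 30 mm past the crest, 77 mm above the bench, 22 mm before the end stop (end stop 40 mm high, 3 mm thick). x is level up the chute, away from the robot, y across to the left, z up
- short_post: a short upright kiln post, 34 mm across, 50 mm tall, standing on the bench beside a chute; origin at the centre of its underside
- tall_post: an upright kiln post, 38 mm across, 75 mm tall, on the left of the bench; origin at the centre of its underside
- stilt: a three-armed kiln stilt about 40 mm across, 16 mm tall, flat on the bench beside a chute; origin at the centre of its underside
- cone_pack: a row of three small pointed firing cones in a bar 50 x 16 mm, 55 mm tall, on the bench beside a chute; origin at the centre of its underside
- bisque_cup: a reddish unglazed cup, 72 mm across, 85 mm tall, on the left of the bench; origin at the centre of its underside
- glaze_jar: a closed jar, 64 mm across, 85 mm tall, on the right of the bench; origin at the centre of its underside
- brush: a broad flat brush with a wooden handle, about 190 mm long, lying on the right of the bench; origin under its middle part
Not all that is in view belongs to the job. What is shaped like the prop_a but blue or orange is not meant.

How it is judged (in metres and radians):
At the end, for the whole second after the job is handed in: All three props lie still in the seats of their own chutes: the centre of each within 6 mm of the home point along the chute and in height and within 8 mm across it, slower than 20 mm/s (x of prop_a in the frame of chute_a_seat between -0.006 and 0.006 m and y of prop_a in the frame of chute_a_seat between -0.008 and 0.008 m and z of prop_a in the frame of chute_a_seat between -0.006 and 0.006 m and linear speed of each of prop_a, prop_b, prop_c below 0.02 m/s and x of prop_b in the frame of chute_b_seat between -0.006 and 0.006 m and y of prop_b in the frame of chute_b_seat between -0.008 and 0.008 m and z of prop_b in the frame of chute_b_seat between -0.006 and 0.006 m and x of prop_c in the frame of chute_c_seat between -0.006 and 0.006 m and y of prop_c in the frame of chute_c_seat between -0.008 and 0.008 m and z of prop_c in the frame of chute_c_seat between -0.006 and 0.006 m); the robot touches nothing.
It fails at once if a prop is lifted more than 15 mm off the floor of its chute (z of prop_a in the frame of chute_a_ramp above 0.037 m or z of prop_b in the frame of chute_b_ramp above 0.037 m or z of prop_c in the frame of chute_c_ramp above 0.037 m).
It fails at once if the prop that was already home is moved by more than 10 mm (distance of prop_c from where it was at the start of the episode above 0.01 m).
It fails at once if another thing on the bench is moved by more than 20 mm (distance of any of short_post, tall_post, stilt, cone_pack, bisque_cup, glaze_jar, brush from where it was at the start of the episode above 0.02 m).
It also fails if it takes over 59 s, if anything falls off the work surface, if the arm or the gripper's body presses on something with over 40 N, if the wrist force passes 120 N, or if a joint passes its speed limit or range.

## Working session

There is one attempt and no reset: what is moved stays moved. The work goes in short steps, each a Python script; the robot and the scene stay as the last script left them, time stands still between calls to the robot, and variables do not carry over. Pictures are saved under pics/ and viewed, and the job is handed in when it is done.

```bash
ls; mkdir -p pics; python3 - <<'E'
from plant import arm,get_obs,vision
import cv2,numpy as np,pickle
d={}
for n in("side","top","wrist"):
    v=vision.get_image(n);d[n]=v
    cv2.imwrite(f"pics/{n}0.png",v["frame"][:,:,::-1])
    print(n,np.round(v["mtx"],1).tolist(),np.round(v["R"],3).tolist(),np.round(v["t"],3).tolist())
pickle.dump(d,open("v0.pkl","wb"))
o=get_obs();print({k:np.round(o[k],3) for k in o},arm.tip_extent)
E
```

```text
pics
side [[433.6, 0.0, 320.1], [0.0, 433.6, 196.9], [0.0, 0.0, 1.0]] [[0.861, -0.509, 0.001], [-0.309, -0.525, -0.793], [0.404, 0.682, -0.609]] [-0.429, 0.225, 1.02]
top [[511.4, 0.0, 323.7], [0.0, 511.4, 196.8], [0.0, 0.0, 1.0]] [[-0.004, -1.0, -0.017], [-0.996, 0.005, -0.087], [0.087, 0.017, -0.996]] [0.006, 0.509, 1.252]
wrist [[348.8, 0.0, 312.8], [0.0, 348.8, 196.3], [0.0, 0.0, 1.0]] [[0.403, 0.915, -0.002], [0.874, -0.384, 0.299], [0.273, -0.123, -0.954]] [-0.676, -0.039, 0.38]
{'time': np.float64(0.15), 'qpos': array([-67.948,  26.888,  -2.782,  87.857,   1.381,  65.374,  -4.715]), 'joint_vel': array([ 0.115, -0.138,  0.067, -0.126, -0.052, -0.   ,  0.001]), 'effort': array([ 1.0000e-03, -5.1076e+01, -4.7000e-02, -2.3798e+01,  1.1000e-02,
        5.0000e-03, -0.0000e+00]), 'eef_pos': array([0.271, 0.618, 0.208]), 'tcp_rot': array([-1.79914e+02,  3.00000e-03,  1.56292e+02]), 'force': array([-0.163,  0.559,  0.777]), 'moment': array([ 0.014, -0.003,  0.015]), 'finger_gap': np.float64(0.998)} 0.014
```

View pics/top0.png

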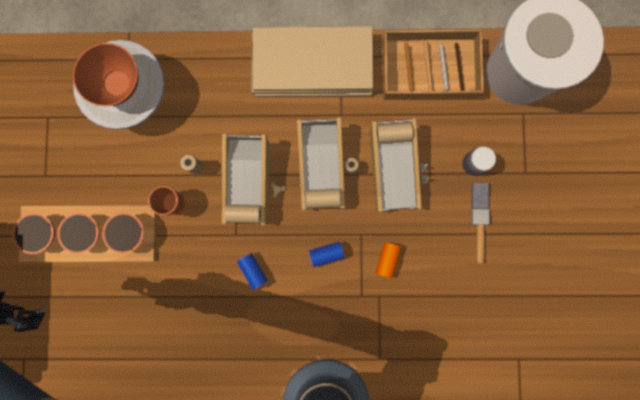

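View pics/side0.png

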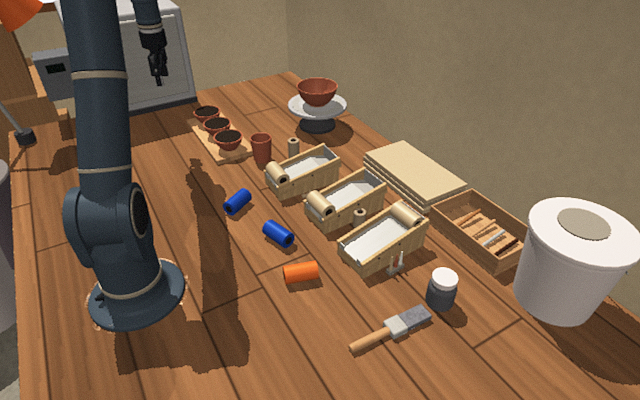

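```bash
python3 - <<'E'
import cv2,pickle
d=pickle.load(open("v0.pkl","rb"))
f=d["top"]["frame"][:,:,::-1]
cv2.imwrite("pics/topcrop.png",cv2.resize(f[105:235,170:440],None,fx=2.95,fy=2.95,interpolation=cv2.INTER_CUBIC))
f=d["side"]["frame"][:,:,::-1]
cv2.imwrite("pics/sidecrop.png",cv2.resize(f[125:285,240:440],None,fx=3.7,fy=3.7,interpolation=cv2.INTER_CUBIC))
E
```

```text
(no output)
```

View pics/topcrop.png

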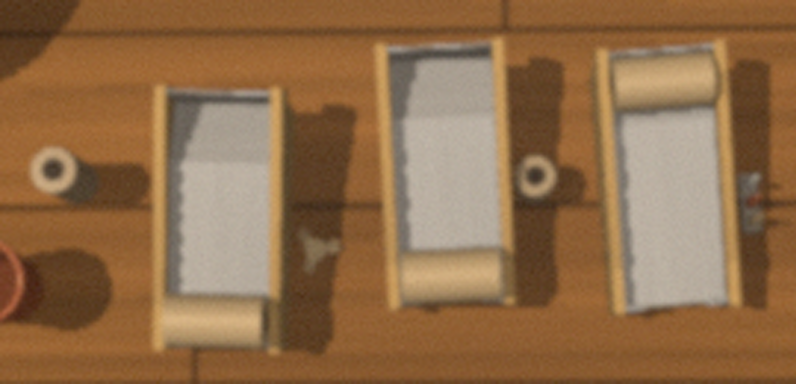

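View pics/sidecrop.png

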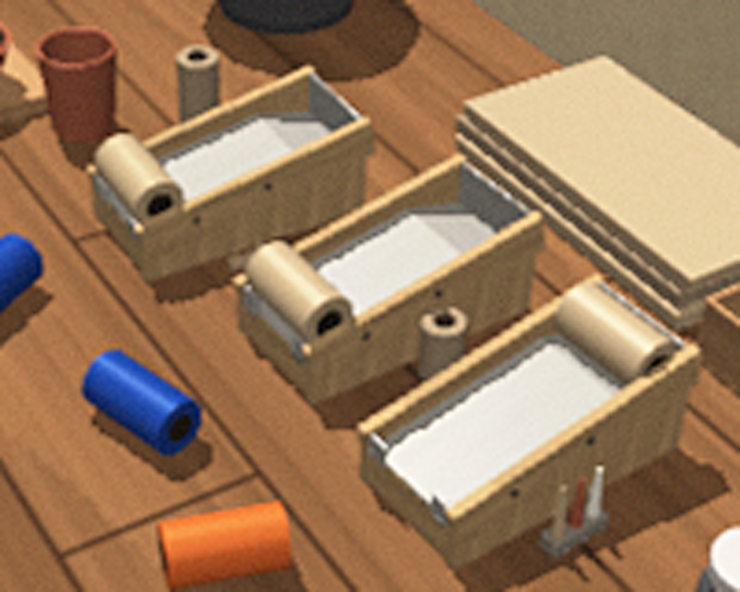

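```bash
cat > h.py <<'E'
import numpy as np
def ray(v,u,w,z):
    K,R,t=v["mtx"],np.array(v["R"]),np.array(v["t"])
    C=-R.T@t; d=R.T@np.linalg.solve(K,[u,w,1.]); return C+d*(z-C[2])/d[2]
def proj(v,X):
    p=np.array(v["mtx"])@(np.array(v["R"])@np.array(X)+np.array(v["t"]));return p[:2]/p[2]
E
python3 - <<'E'
import cv2,pickle,numpy as np
from h import *
d=pickle.load(open("v0.pkl","rb"));v=d["top"];f=v["frame"]
hsv=cv2.cvtColor(f,cv2.COLOR_RGB2HSV).astype(int)
print("C",-np.array(v["R"]).T@v["t"])
for u,w in((241,213),(222,180),(265,180),(245,180),(210,180),(345,165),(301,150)):print(u,w,hsv[w,u])
np.set_printoptions(linewidth=200)
for r in (150,180,195): 
  print(r,[tuple(hsv[r,c]) for c in range(216,232)])
E
```

```text
C [ 0.3977403  -0.01823456  1.29151629]
241 213 [ 17  97 213]
222 180 [ 16 141 183]
265 180 [ 18 138 133]
245 180 [ 19  33 183]
210 180 [ 15 160 151]
345 165 [ 16 101 104]
301 150 [ 17 127 190]
150 [(np.int64(15), np.int64(168), np.int64(164)), (np.int64(14), np.int64(167), np.int64(166)), (np.int64(14), np.int64(166), np.int64(166)), (np.int64(14), np.int64(174), np.int64(161)), (np.int64(15), np.int64(166), np.int64(169)), (np.int64(15), np.int64(153), np.int64(172)), (np.int64(17), np.int64(141), np.int64(193)), (np.int64(17), np.int64(141), np.int64(203)), (np.int64(17), np.int64(140), np.int64(199)), (np.int64(18), np.int64(139), np.int64(172)), (np.int64(17), np.int64(144), np.int64(131)), (np.int64(17), np.int64(108), np.int64(102)), (np.int64(16), np.int64(63), np.int64(97)), (np.int64(15), np.int64(50), np.int64(101)), (np.int64(16), np.int64(37), np.int64(104)), (np.int64(12), np.int64(40), np.int64(108))]
180 [(np.int64(14), np.int64(168), np.int64(146)), (np.int64(15), np.int64(176), np.int64(146)), (np.int64(15), np.int64(167), np.int64(148)), (np.int64(14), np.int64(169
[... 601 characters left out ...]
np.int64(152)), (np.int64(14), np.int64(161), np.int64(152)), (np.int64(14), np.int64(160), np.int64(151)), (np.int64(14), np.int64(167), np.int64(151)), (np.int64(14), np.int64(170), np.int64(153)), (np.int64(15), np.int64(157), np.int64(161)), (np.int64(17), np.int64(141), np.int64(179)), (np.int64(17), np.int64(137), np.int64(190)), (np.int64(18), np.int64(131), np.int64(187)), (np.int64(17), np.int64(134), np.int64(164)), (np.int64(16), np.int64(108), np.int64(128)), (np.int64(14), np.int64(64), np.int64(112)), (np.int64(16), np.int64(37), np.int64(116)), (np.int64(14), np.int64(47), np.int64(119)), (np.int64(15), np.int64(35), np.int64(132)), (np.int64(18), np.int64(39), np.int64(162))]
```

```bash
python3 - <<'E'
import cv2,pickle,numpy as np
from h import *
d=pickle.load(open("v0.pkl","rb"));v=d["top"];f=v["frame"]
hsv=cv2.cvtColor(f,cv2.COLOR_RGB2HSV).astype(int)
rim=((hsv[...,1]<150)&(hsv[...,1]>105)&(hsv[...,2]>158)&(hsv[...,0]>=16)).astype(np.uint8)
prop=((hsv[...,1]<115)&(hsv[...,1]>75)&(hsv[...,2]>175)).astype(np.uint8)
cv2.imwrite("pics/m.png",cv2.resize(np.hstack([rim,prop])[100:240,:]*255,None,fx=1,fy=1)[:, :])
# (name, col range, low row, high row, prop row range)
for n,c0,c1,r0,r1,pr in (("L",216,272,224,134,(203,224)),("M",294,352,209,119,(187,210)),("R",368,424,212,119,(120,145))):
    pts=[]
    for side in(0,1):
        P=[]
        for r in range(r1+4,r0-4):
            seg=np.flatnonzero(rim[r,c0:c1])+c0
            w=(c1-c0)//4
            seg=seg[seg<c0+w] if side==0 else seg[seg>c1-w]
            if len(seg)>=2: P.append((seg.mean(),r))
        P=np.array(P); 
        for _ in range(3):
            k=np.polyfit(P[:,1],P[:,0],1); e=abs(P[:,0]-np.polyval(k,P[:,1])); P=P[e<max(.7,2*e.mean())]
        q=[]
        for r,z in((r0,.051),(r1,.051+.205*np.tan(np.radians(10)))):
            q.append(ray(v,np.polyval(k,r),r,z))
        q=np.array(q); pts.append(q)
        dd=q[1]-q[0];print(n,side,len(P),np.round(q,4).tolist(),"len",np.linalg.norm(dd[:2]).round(4),"yaw",np.degrees(np.arctan2(dd[1],dd[0])).round(2))
    c=(pts[0]+pts[1])/2;dd=c[1]-c[0]
    print(n,"centre low",np.round(c[0],4),"high",np.round(c[1],4),"yaw",np.degrees(np.arctan2(dd[1],dd[0])).round(2),"width",np.linalg.norm((pts[0]-pts[1])[:, :2],axis=1).round(4))
    m=prop.copy();m[:pr[0]]=0;m[pr[1]:]=0;m[:,:c0]=0;m[:,c1:]=0
    y,x=np.nonzero(m);print("  prop px",x.mean().round(1),y.mean().round(1),cv2.minAreaRect(np.c_[x,y].astype(np.float32)), ray(v,x.mean(),y.mean(),.065 if n!="R" else .085).round(4))
E
```

```text
L 0 77 [[0.441, 0.2471, 0.051], [0.6554, 0.2419, 0.0871]] len 0.2145 yaw -1.38
L 1 68 [[0.4406, 0.1508, 0.051], [0.6547, 0.1469, 0.0871]] len 0.2142 yaw -1.05
L centre low [0.4408 0.1989 0.051 ] high [0.6551 0.1944 0.0871] yaw -1.22 width [0.0963 0.095 ]
  prop px 241.2 213.5 ((243.52003479003906, 213.14002990722656), (15.132084846496582, 37.47665786743164), 81.8698959350586) [0.4656 0.2013 0.065 ]
M 0 80 [[0.4766, 0.0524, 0.051], [0.6906, 0.0622, 0.0871]] len 0.2142 yaw 2.62
M 1 66 [[0.4761, -0.0419, 0.051], [0.6898, -0.0353, 0.0871]] len 0.2138 yaw 1.77
M centre low [0.4764 0.0053 0.051 ] high [0.6902 0.0135 0.0871] yaw 2.2 width [0.0944 0.0976]
  prop px 322.1 197.7 ((323.7115478515625, 197.55770874023438), (14.316476821899414, 36.08536148071289), 78.69007110595703) [0.5027 0.0064 0.065 ]
R 0 75 [[0.4684, -0.1328, 0.051], [0.6891, -0.1172, 0.0871]] len 0.2213 yaw 4.05
R 1 75 [[0.4679, -0.2274, 0.051], [0.6884, -0.2123, 0.0871]] len 0.2209 yaw 3.92
R centre low [ 0.4682 -0.1801  0.051 ] high [ 0.6887 -0.1648  0.0871] yaw 3.98 width [0.0946 0.0951]
  prop px 394.8 131.1 ((394.9655456542969, 131.08621215820312), (10.629822731018066, 32.470787048339844), 85.2363510131836) [ 0.6597 -0.1684  0.085 ]
```

View pics/wrist0.png

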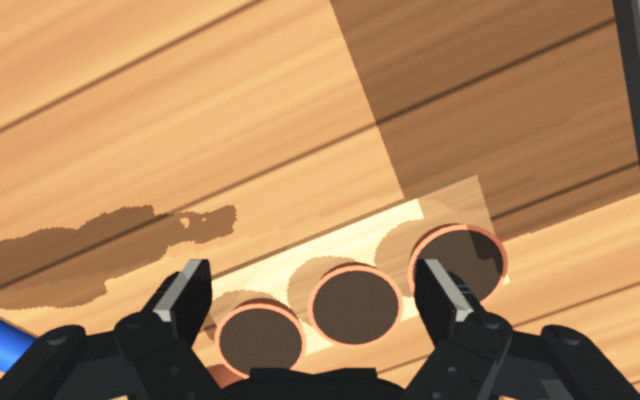

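```bash
cat >> h.py <<'E'
CH={"L":((0.444,0.1988),-1.2),"M":((0.480,0.0055),2.1)}
def pt(n,lx,z,ly=0):
    (x,y),a=CH[n];a=np.radians(a);return [x+lx*np.cos(a)-ly*np.sin(a),y+lx*np.sin(a)+ly*np.cos(a),z]
E
python3 - <<'E'
from plant import arm,get_obs,vision
from h import *; import cv2
for n in "LM":
  for k in(0,180):
    for lx,z in((-.024,.2),(-.024,.06),(.131,.085)):
      q=arm.ik(pt(n,lx,z),[180,0,CH[n][1]+k]); print(n,k,lx,z,None if q is None else np.round(q,0))
arm.command_gripper(0.0,20)
print(arm.tip_extent,get_obs()["eef_pos"],get_obs()["time"],get_obs()["finger_gap"])
v=vision.get_image("wrist");cv2.imwrite("pics/w1.png",v["frame"][:,:,::-1])
E
```

```text
L 0 -0.024 0.2 [ -61.    8.   34.  117.   -5.   56. -116.]
L 0 -0.024 0.06 [ -57.   21.   33.  125.  -19.   38. -103.]
L 0 0.131 0.085 [-47.  31.  33. 106. -22.  50. -94.]
L 180 -0.024 0.2 [-35.   8.   4. 116.  -1.  56.  59.]
L 180 -0.024 0.06 [-32.  19.   1. 124.  -1.  37.  59.]
L 180 0.131 0.085 [-25.  28.   2. 104.  -1.  48.  67.]
M 0 -0.024 0.2 [-45.   7.  44. 119.  -6.  56. -86.]
M 0 -0.024 0.06 [-41.  23.  43. 127. -26.  39. -67.]
M 0 0.131 0.085 [-31.  32.  36. 105. -24.  50. -71.]
M 180 -0.024 0.2 [-25.   7.  21. 118.  -3.  56.  90.]
M 180 -0.024 0.06 [-17.  19.  13. 126.  -7.  36.  93.]
M 180 0.131 0.085 [-12.  28.  10. 104.  -6.  48.  93.]
0.014 [0.27139728 0.6180598  0.20915016] 0.9167 -0.0018445862877034913
```

View pics/w1.png

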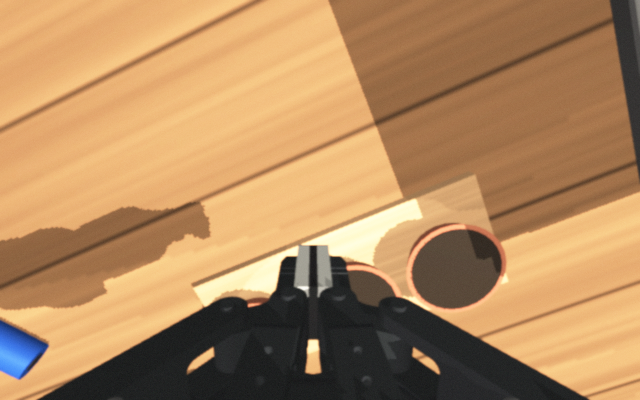

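```bash
python3 - <<'E'
from plant import arm,get_obs,vision
from h import *; import cv2
v=vision.get_image("wrist");o=get_obs();p=np.array(o["eef_pos"]);a=np.radians(o["tcp_rot"][2])
tx=np.array([np.cos(a),np.sin(a),0])
for e in(.014,.027):
  for s in(-.011,.011): print(e,s,proj(v,p+tx*s+[0,0,-e]).round(1))
E
```

```text
0.014 -0.011 [309.9 247.7]
0.014 0.011 [309.7 210.9]
0.027 -0.011 [310.  238.2]
0.027 0.011 [309.9 203.3]
```

```bash
python3 - <<'E'
from plant import arm,get_obs,vision
from h import *; import cv2
v=vision.get_image("wrist");o=get_obs();p=np.array(o["eef_pos"]);a=np.radians(o["tcp_rot"][2])
R,t=np.array(v["R"]),np.array(v["t"])
T=np.array([[np.cos(a),np.sin(a),0],[np.sin(a),-np.cos(a),0],[0,0,-1]])
print("cam in tool",T@(-R.T@t-p)); print("fwd in tool",T@R[2]); print("down",T@R[1],"depth",(R@p+t))
f=v["frame"][200:400,200:440,::-1];cv2.imwrite("pics/w2.png",cv2.resize(f,None,fx=3,fy=3,interpolation=cv2.INTER_CUBIC))
E
```

```text
cam in tool [ 0.07518909  0.00187774 -0.16466607]
fwd in tool [-2.98720222e-01 -9.50700237e-04  9.54340256e-01]
down [-9.54340019e-01 -9.22770514e-04 -2.98721067e-01] depth [-0.00168617  0.02256846  0.17960975]
```

View pics/w2.png

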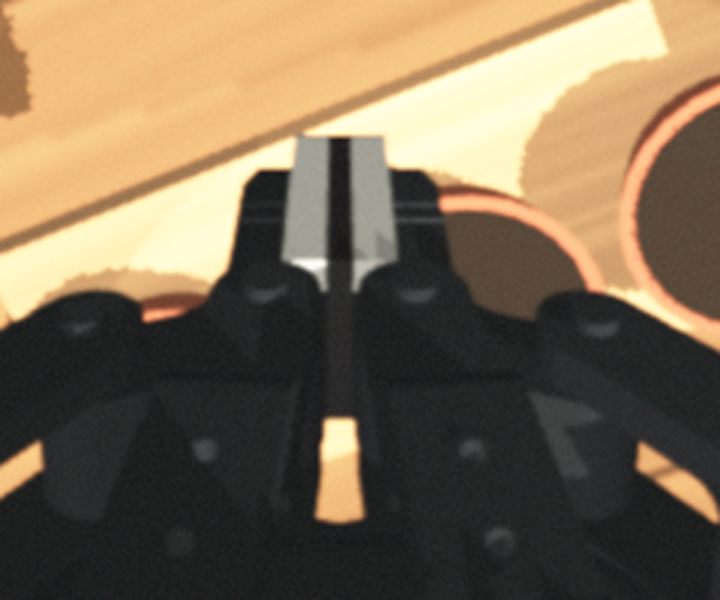

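```bash
python3 - <<'E'
from plant import arm,get_obs,vision
from h import *; import cv2,pickle
arm.reach(pt("L",-.03,.16),[180,0,CH["L"][1]+180])
o=get_obs();p=np.array(o["eef_pos"]);print(p,o["tcp_rot"],o["time"],o["force"])
d={}
for n in("side","top","wrist"):
  v=vision.get_image(n);d[n]=v
  q=proj(v,p);tip=proj(v,p-[0,0,.014]);print(n,q.round(1),tip.round(1))
  c=np.clip(q.astype(int),[80,60],[560,340])
  f=v["frame"][c[1]-60:c[1]+60,c[0]-80:c[0]+80,::-1];print("crop off",c-[80,60])
  cv2.imwrite(f"pics/{n}2.png",cv2.resize(f,None,fx=5,fy=5,interpolation=cv2.INTER_CUBIC))
pickle.dump((d,p),open("v2.pkl","wb"))
E
```

```text
[0.41426054 0.20061989 0.1602652 ] [1.79956362e+02 3.95043749e-02 1.78885515e+02] 2.7 [ 0.10909091 -0.04418235 -0.94082783]
side [258.5 149.1] [259.  153.3]
crop off [178  89]
top [233.6 234.3] [234.8 234.4]
crop off [153 174]
wrist [310.7 239.5] [310.8 228.9]
crop off [230 179]
```

View pics/side2.png

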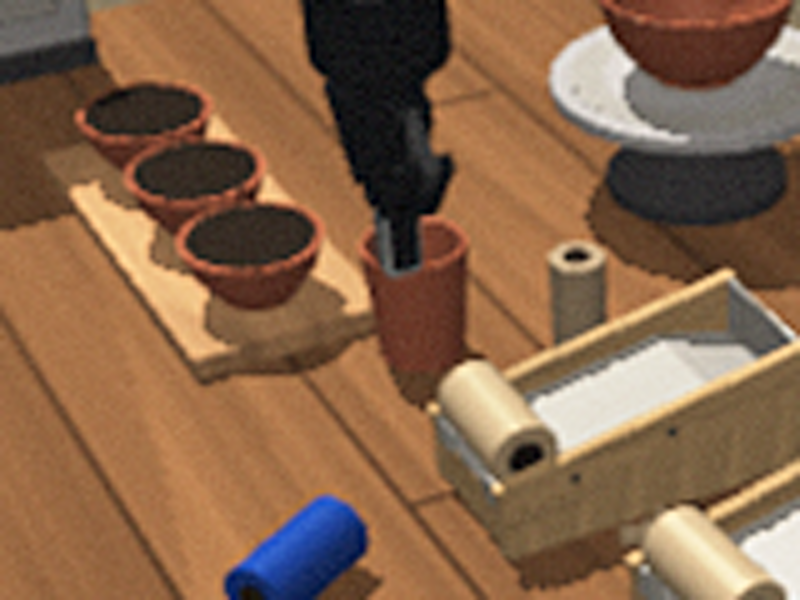

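View pics/top2.png

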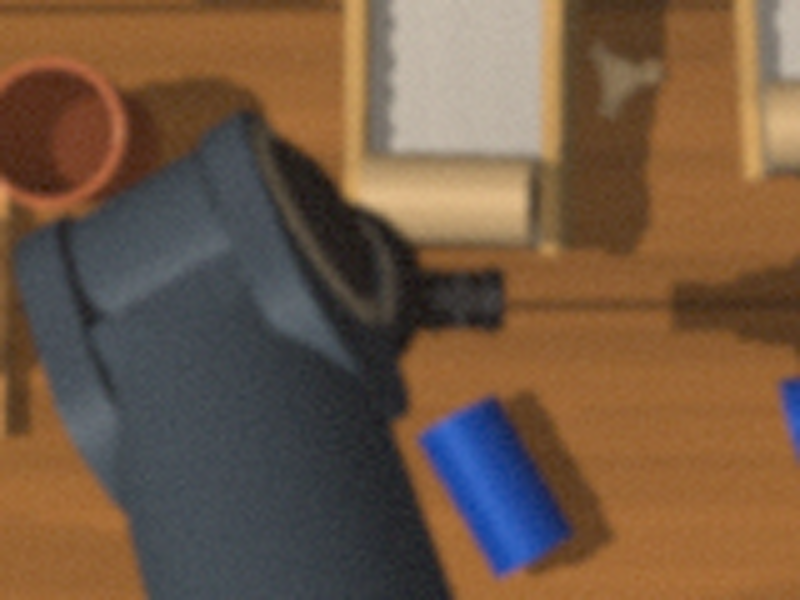

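View pics/wrist2.png

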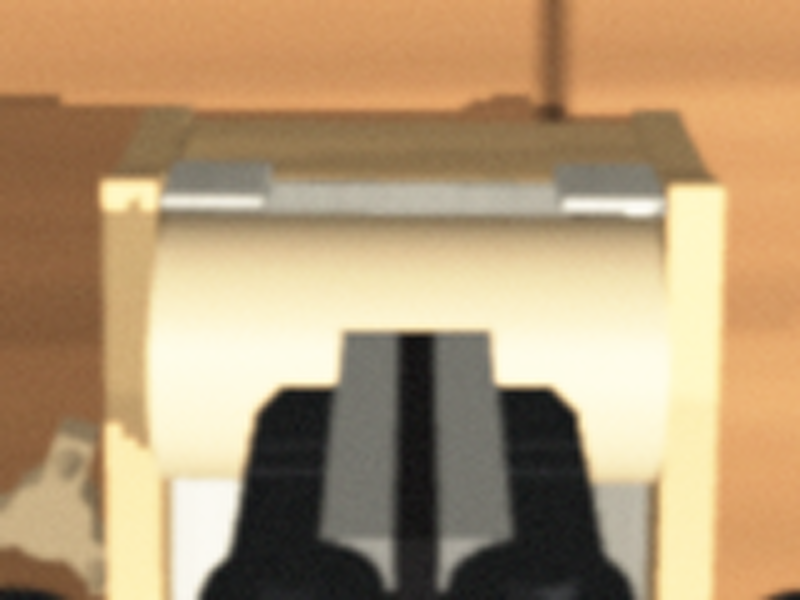

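```bash
python3 - <<'E'
from h import *; import pickle
d,p=pickle.load(open("v2.pkl","rb"));v=d["wrist"]
c=lambda x,y:(230+x/5,179+y/5)
for nm,x,y,z in(("lip tab top inner L",268,207,.050),("lip tab inner R",558,212,.050),("rim low R(outer)",725,185,.051),("rim low L outer",102,180,.051),("tabL out",165,205,.05),("tabR out",662,212,.05)):
  print(nm,ray(v,*c(x,y),z).round(4))
print(p)
# closest point between the wrist tip ray and the side tip ray
s=d["side"]
def cd(v,u,w):
  R,t=np.array(v["R"]),np.array(v["t"]);k=R.T@np.linalg.solve(v["mtx"],[u,w,1.]);return -R.T@t,k/np.linalg.norm(k)
for wp in((345,331),(492,331),(418,331)):
  for sp in((254,142.6),(258,143.6),(262,144)):
    A,a=cd(v,*c(*wp));B,b=cd(s,*sp)
    k=np.linalg.lstsq(np.c_[a,-b],B-A,rcond=None)[0];P=A+a*k[0];Q=B+b*k[1]
    print(wp,sp,((P+Q)/2-p).round(4),np.linalg.norm(P-Q).round(4))
E
```

```text
lip tab top inner L [0.4463 0.1764 0.05  ]
lip tab inner R [0.4482 0.2253 0.05  ]
rim low R(outer) [0.4436 0.2532 0.051 ]
rim low L outer [0.4406 0.1489 0.051 ]
tabL out [0.4456 0.159  0.05  ]
tabR out [0.4486 0.2429 0.05  ]
[0.41426054 0.20061989 0.1602652 ]
(345, 331) (254, 142.6) [-0.0118 -0.0045  0.0278] 0.0031
(345, 331) (258, 143.6) [-0.0041 -0.0053  0.0203] 0.0044
(345, 331) (262, 144) [ 0.0034 -0.0061  0.0144] 0.0129
(492, 331) (254, 142.6) [-0.0072  0.0084  0.0197] 0.0023
(492, 331) (258, 143.6) [0.0008 0.0084 0.0116] 0.0053
(492, 331) (262, 144) [0.0086 0.0083 0.0052] 0.014
(418, 331) (254, 142.6) [-0.0096  0.0017  0.0239] 0.0027
(418, 331) (258, 143.6) [-0.0017  0.0013  0.0161] 0.0048
(418, 331) (262, 144) [0.0059 0.0009 0.01  ] 0.0134
```

```bash
python3 - <<'E'
from plant import arm,get_obs,vision
from h import *; import cv2,pickle
arm.movel(pt("L",-.036,.03),vel=.1)
o=get_obs();p=np.array(o["eef_pos"]);print(p,o["time"],o["force"])
d={}
for n in("side","wrist"):
  v=vision.get_image(n);d[n]=v
  q=proj(v,p);tip=proj(v,p-[0,0,.014]);print(n,q.round(1),tip.round(1))
  c=np.clip(q.astype(int),[80,60],[560,340])
  f=v["frame"][c[1]-60:c[1]+60,c[0]-80:c[0]+80,::-1];print("crop off",c-[80,60])
  cv2.imwrite(f"pics/{n}3.png",cv2.resize(f,None,fx=5,fy=5,interpolation=cv2.INTER_CUBIC))
pickle.dump((d,p),open("v3.pkl","wb"))
E
```

```text
[0.4084731  0.19980044 0.03048602] 4.3 [0.71990432 0.43035389 0.144411  ]
side [260.6 186.9] [260.9 190.6]
crop off [180 126]
wrist [310.7 239.1] [310.8 228.6]
crop off [230 179]
```

View pics/side3.png

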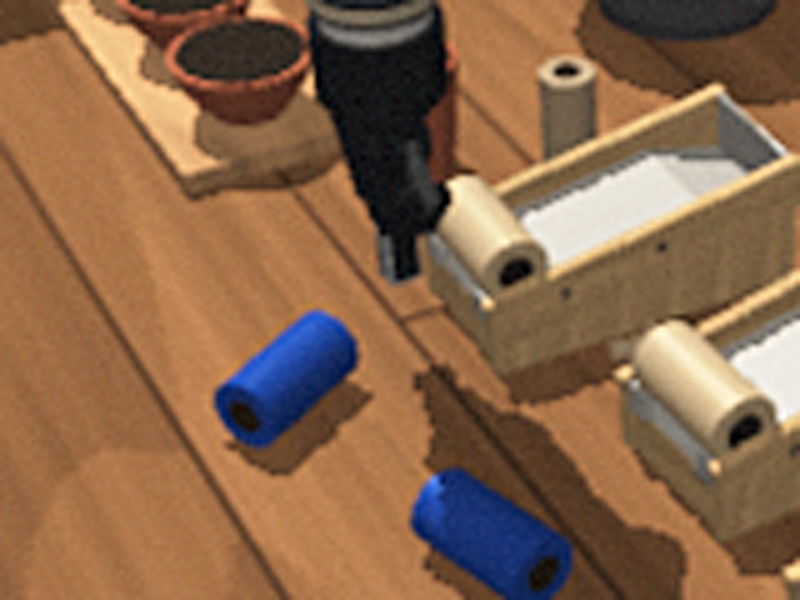

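View pics/wrist3.png

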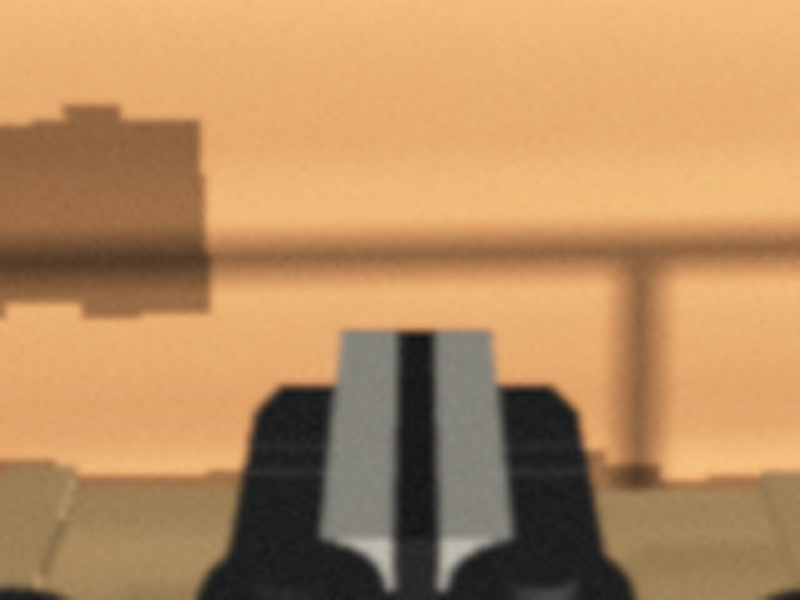

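```bash
python3 - <<'E'
from h import *; import pickle
t=pickle.load(open("v0.pkl","rb"))["top"]
top=ray(t,170+53/2.95,105+168/2.95,.075); sh=ray(t,170+146/2.95,105+187/2.95,0)
k=(sh-top)[:2]/.075; print(top.round(3),sh.round(3),"shadow per height",k.round(3))
d,p=pickle.load(open("v3.pkl","rb"));w=d["wrist"]
for x,y in((202,125),(208,310)):
  s=ray(w,230+x/5,179+y/5,0); print(s.round(4),"rel TCP",(s-p)[:2].round(4),"h by y",((s-p)[1]/k[1]).round(4))
E
```

```text
[0.59  0.33  0.075] [0.585 0.27  0.   ] shadow per height [-0.071 -0.798]
[0.3992 0.1761 0.    ] rel TCP [-0.0093 -0.0237] h by y 0.0297
[ 0.423   0.1754 -0.    ] rel TCP [ 0.0145 -0.0244] h by y 0.0306
```

```bash
python3 - <<'E'
from plant import arm,get_obs,vision
from h import *
z=.0305;f0=get_obs()["force"][2]
try:
  while z>-.035:
    z-=.003
    arm.movel(pt("L",-.036,z),vel=.03)
    o=get_obs();f=o["force"][2]-f0
    print(round(z,4),round(o["eef_pos"][2],4),round(f,2),o["time"])
    if abs(f)>6: break
except arm.MotionError as e: print("ME",e)
E
```

```text
0.0275 0.0275 1.31 4.65
0.0245 0.0243 1.06 4.9
0.0215 0.0213 1.97 5.15
0.0185 0.0183 -0.25 5.4
0.0155 0.0153 0.28 5.65
0.0125 0.0123 0.58 5.9
0.0095 0.0093 1.2 6.15
0.0065 0.0063 0.73 6.4
0.0035 0.0033 1.32 6.65
0.0005 0.0003 1.47 6.9
-0.0025 -0.0027 0.92 7.15
-0.0055 -0.0057 1.36 7.4
-0.0085 -0.0087 0.06 7.65
-0.0115 -0.0117 1.05 7.9
-0.0145 -0.0147 0.14 8.15
-0.0175 -0.0177 1.97 8.4
-0.0205 -0.0207 1.75 8.65
-0.0235 -0.0222 18.59 8.9
```

```bash
cat >> h.py <<'E'
CH["L"]=((0.445,0.1997),-1.5)
TIP=.0217
def P(n,f,h=.012): # front face at level f, tip h above ramp line
    return pt(n,f-.011,.035+h+f*.1763-TIP)
E
python3 - <<'E'
from plant import arm,get_obs,vision
from h import *; import cv2
def st(m): o=get_obs();print(m,np.round(o["eef_pos"],4),np.round(o["force"],1),o["time"])
rot=[180,0,CH["L"][1]+180]
arm.movel(P("L",-.02),rot=rot,vel=.1);st("pre")
arm.movel(P("L",.025),vel=.06);st("in")
for n in("side","wrist"):
  v=vision.get_image(n);f=v["frame"]
  f=f[100:260,200:400] if n=="side" else f[140:400,150:480]
  cv2.imwrite(f"pics/{n}4.png",cv2.resize(f[:,:,::-1],None,fx=2.3 if n!="side" else 3.7,fy=2.3 if n!="side" else 3.7,interpolation=cv2.INTER_CUBIC))
E
```

```text
pre [0.4137 0.2004 0.0215] [ 0.6  1.  -1.1] 9.5083
in [0.4596 0.1993 0.0297] [-1.1 -0.8  0.5] 10.4167
```

View pics/side4.png

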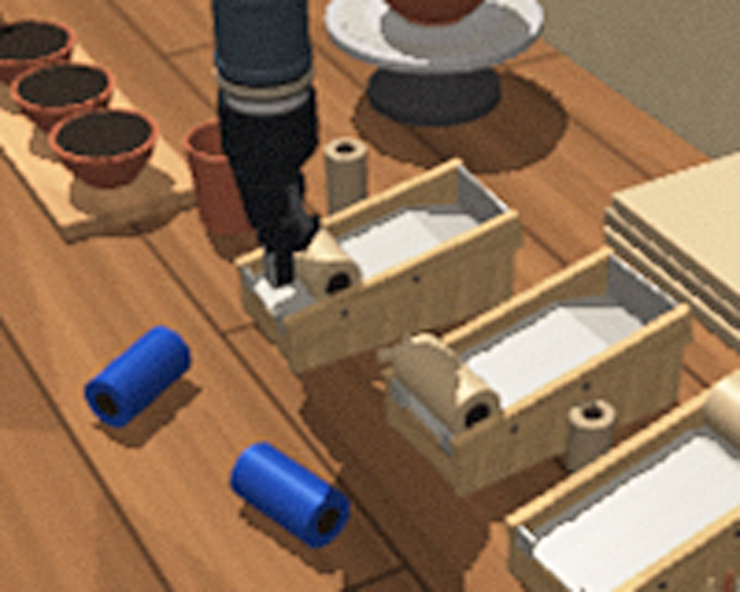

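View pics/wrist4.png

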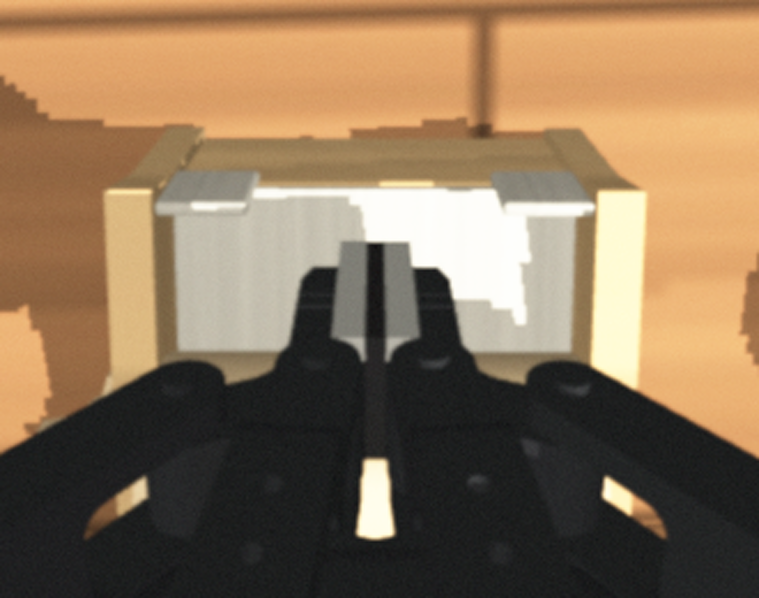

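```bash
python3 - <<'E'
from plant import arm,get_obs,vision
from h import *; import cv2
def st(m): o=get_obs();print(m,np.round(o["eef_pos"],4),np.round(o["force"],1),o["time"])
for f in(.08,.12,.132,.142):
  arm.movel(P("L",f),vel=.06);st(f)
arm.hold(.3);st("hold")
for n in("side","top"):
  v=vision.get_image(n);f=v["frame"]
  f=f[100:260,200:400] if n=="side" else f[100:260,160:360]
  cv2.imwrite(f"pics/{n}5.png",cv2.resize(f[:,:,::-1],None,fx=3.7,fy=3.7,interpolation=cv2.INTER_CUBIC))
E
```

```text
0.08 [0.5141 0.1979 0.0393] [-2.3  0.   2.1] 11.6
0.12 [0.5546 0.1968 0.0463] [-0.4  0.4  0.7] 12.425
0.132 [0.567  0.1963 0.0487] [0.  1.  0.1] 12.775
0.142 [0.5766 0.1961 0.0504] [-0.6  0.3 -0.1] 13.0917
hold [0.5757 0.1963 0.0503] [ 0.2 -0.5 -0.8] 13.3917
```

View pics/side5.png

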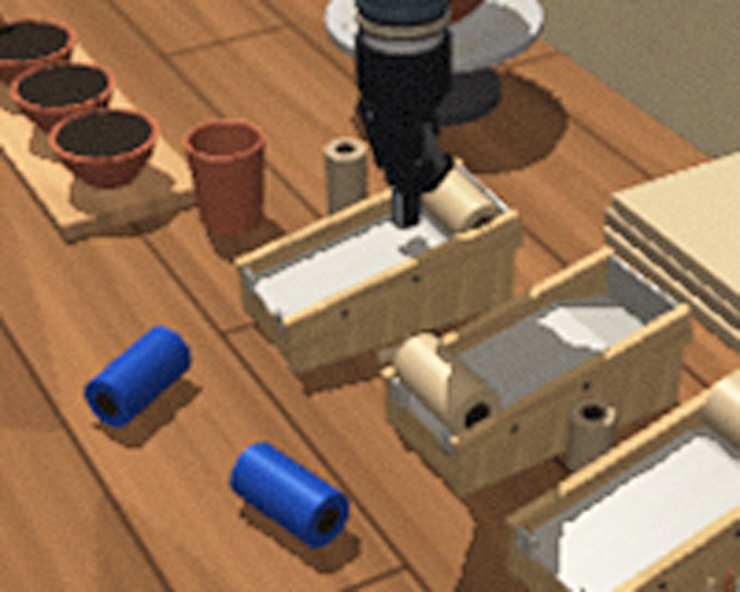

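View pics/top5.png

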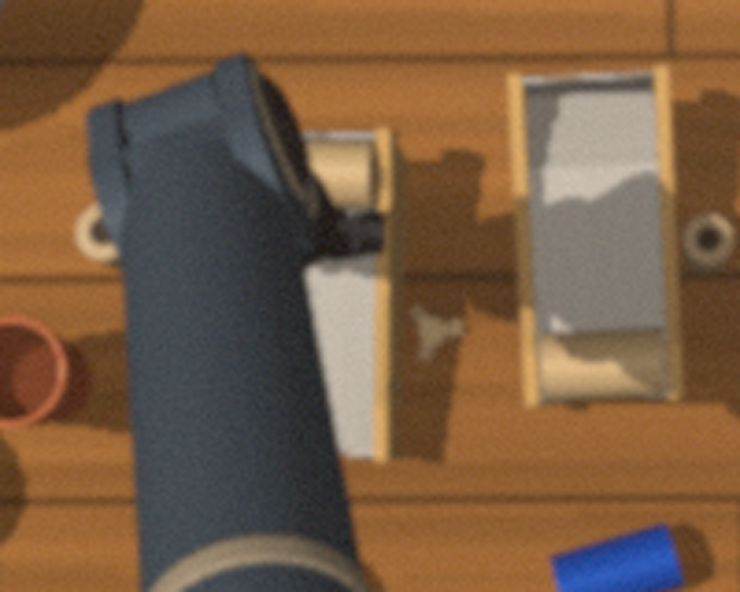

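```bash
python3 - <<'E'
from plant import arm,get_obs,vision
from h import *; import cv2,pickle
def st(m): o=get_obs();print(m,np.round(o["eef_pos"],4),np.round(o["force"],1),o["time"])
arm.movel(P("L",.13,.02),vel=.1);arm.movel(P("L",.13,.13),vel=.15);st("up")
arm.reach(pt("M",-.036,.13),[180,0,CH["M"][1]+180]);st("M")
v=vision.get_image("wrist");pickle.dump(v,open("v6.pkl","wb"))
cv2.imwrite("pics/wrist6.png",cv2.resize(v["frame"][160:320,210:420,::-1],None,fx=3.7,fy=3.7,interpolation=cv2.INTER_CUBIC))
E
```

```text
up [0.5633 0.1963 0.1652] [-1.5  0.5 -0.3] 14.6583
M [0.4454 0.0053 0.1303] [ 0.7 -0.1  0.3] 15.575
```

View pics/wrist6.png

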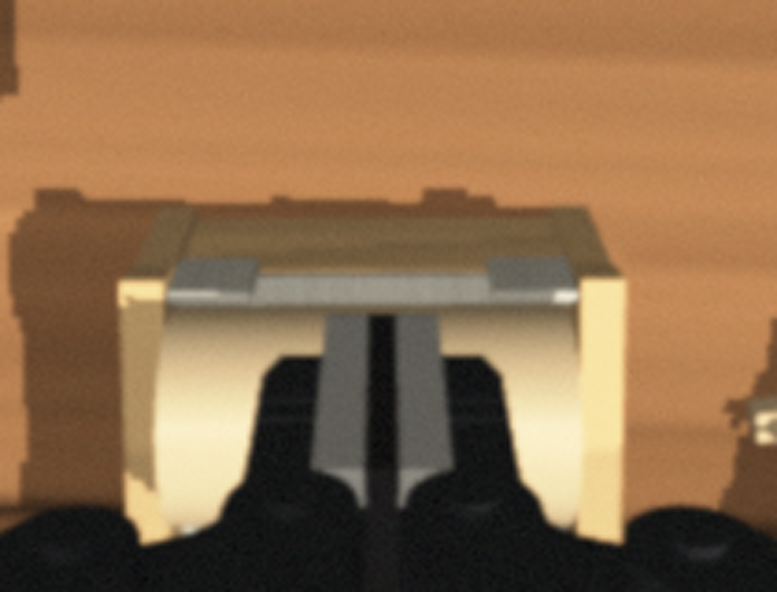

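```bash
python3 - <<'E'
from h import *; import pickle
v=pickle.load(open("v6.pkl","rb"))
for x,y in((170,298),(258,300),(487,300),(577,300)): print(ray(v,210+x/3.7,160+y/3.7,.05).round(4))
E
```

```text
[ 0.4847 -0.0358  0.05  ]
[ 0.4845 -0.0176  0.05  ]
[0.4828 0.0298 0.05  ]
[0.4821 0.0485 0.05  ]
```

```bash
echo 'CH["M"]=((0.4815,0.0060),2.1)' >> h.py
python3 - <<'E'
from plant import arm,get_obs,vision
from h import *; import cv2
def st(m): o=get_obs();print(m,np.round(o["eef_pos"],4),np.round(o["force"],1),o["time"])
rot=[180,0,CH["M"][1]+180]
p=P("M",-.024);arm.movel(p,rot=rot,vel=.12);st("pre")
for f in(.02,.08,.12,.132,.143):
  arm.movel(P("M",f),vel=.06);st(f)
arm.hold(.3);st("hold")
for n in("side",):
  v=vision.get_image(n);f=v["frame"]
  f=f[120:280,250:450]
  cv2.imwrite(f"pics/{n}7.png",cv2.resize(f[:,:,::-1],None,fx=3.7,fy=3.7,interpolation=cv2.INTER_CUBIC))
E
```

```text
pre [0.4471 0.0049 0.0215] [-0.  -0.8 -0.1] 16.6833
0.02 [0.4906 0.0063 0.0287] [-0.4  0.  -0.5] 17.575
0.08 [0.551  0.0085 0.0394] [0.5 0.3 0.9] 18.7417
0.12 [0.5911 0.01   0.0464] [-0.1 -0.  -0.1] 19.5667
0.132 [0.6032 0.0105 0.0487] [-0.3 -0.4 -0.1] 19.9167
0.143 [0.614  0.0109 0.0506] [ 0.8 -0.4  0.2] 20.25
hold [0.6132 0.0108 0.0505] [-0.3  0.2 -0.1] 20.55
```

View pics/side7.png

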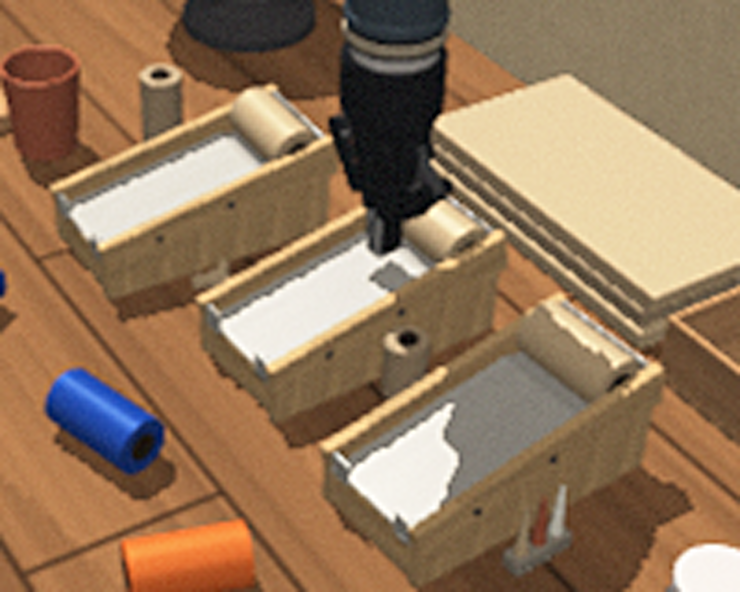

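Both are home. I'll retreat, move the arm clear of the top view, and check the seats.

```bash
python3 - <<'E'
from plant import arm,get_obs,vision
from h import *; import cv2,pickle
def st(m): o=get_obs();print(m,np.round(o["eef_pos"],4),np.round(o["force"],1),o["time"])
arm.movel(P("M",.13,.02),vel=.1);arm.movel(P("M",.13,.16),vel=.15)
arm.reach([.44,.01,.24],[180,0,CH["M"][1]+180]);st("up")
v=vision.get_image("top");w=vision.get_image("wrist")
pickle.dump(v,open("v8.pkl","wb"))
cv2.imwrite("pics/top8.png",cv2.resize(v["frame"][105:235,170:440,::-1],None,fx=2.95,fy=2.95,interpolation=cv2.INTER_CUBIC))
cv2.imwrite("pics/wrist8.png",w["frame"][:,:,::-1])
E
```

```text
up [0.4405 0.0101 0.24  ] [-0.6  0.6 -0. ] 22.6833
```

View pics/top8.png

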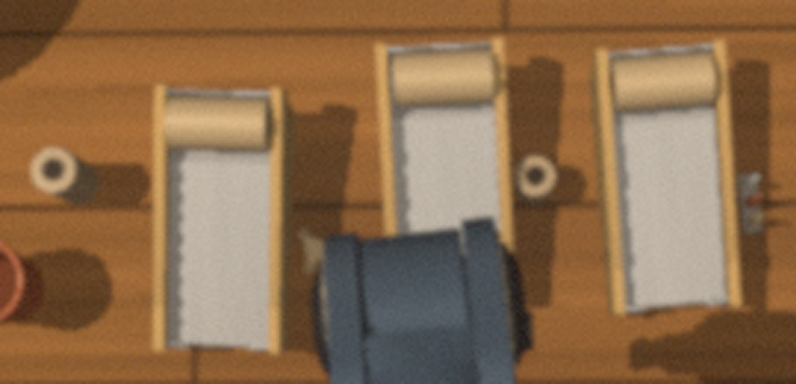

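View pics/wrist8.png

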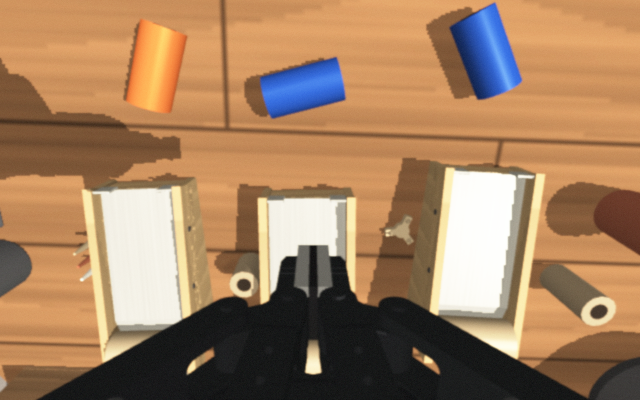

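```bash
python3 - <<'E'
from plant import arm,get_obs
arm.hold(.3);print(get_obs()["time"]);arm.job_done()
E
```

```text
23.0833
the job is handed in; nothing more can be done
```

I rolled both leftover props, in the left and middle chutes, over the crest with the shut fingertips, and each dropped into its seat. I handed the job in at 23 s of the 59 s allowed.

- **Last check:** The final top view shows all three props against their end stops, with gaps that look the same. I judged this by eye and did not measure it in millimetres. The right-hand prop, which was already home, and the other things in view look unmoved. The arm was clear above the bench.
- **Disagreement found:** The reported TCP did not match `arm.tip_extent` of +14 mm. The wrist and side views, the shadow and a light touch on the bench (about 18 N) put the shut tips about 22 mm behind the TCP. I used the touch value for the pushes, and the force at the checks between push segments stayed below about 3 N.
- **Smaller disagreement:** The wrist and top views placed the lips 2–3 mm apart along the chutes, so I used values in between.

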